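# Lift a coverslip rack out of a deep staining tank with the picker

### The arm

A 6-joint arm with a two-finger parallel gripper is mounted at the origin on a cart in front of the work surface, level with it; the furniture and walls round the work are solid. World frame = base frame: x ahead of the robot, y to its left, z up, the work surface at z = 0. Lengths are in mm, angles in rad, forces in N, time in s.
With the tool pointing down it reaches from about 275 to 750 mm from the base axis. Payload 10.2 kg.
Tool frame: the origin (TCP) lies at the centre of the arm's flange, where the gripper is bolted on; the fingertips stand 173 mm ahead of it and the grasp point (between the pads) lies 155 mm ahead of it; z points along the fingers, y is the line along which they close (so a half turn about z gives the same grasp; the last joint's range is limited). The gripper opens to 85 mm and grips with 20 to 120 N. Pads are 22 mm wide; open, the fingers measure 114 mm over their backs; the gripper's body (76 mm by 85 mm) begins 54 mm behind the grasp point. The pads swing forward as they close: fully open they stand 13 mm farther back than shut.
Start: joints at [-1.428, 0.313, 1.498, -0, 1.331, -0.223], TCP at [187.779, -490.277, 404.694] pointing down, gripper open.
Joint ranges: [-2.94, 2.94], [-0.97, 2.17], [0.19, 2.56], [-1.23, 4.37], [0.02, 3.11], [-2.88, 2.88]. Speed limits (rad/s): [2.39, 2.39, 3.01, 3.14, 3.14, 3.14].

### API

Orientations are given as a unit quaternion [w, x, y, z].
In Python, from rig import ctrl gives the robot as it stands.
- The arm moves only by the shell command python3 steer.py 'ROWS' [OPENING] [FORCE]. ROWS is a JSON list of rows, 1 to 8 of them, each of 6 numbers: dx, dy, dz in mm, then a rotation vector rx, ry, rz in rad; each row is the pose to reach, as a shift and turn from the pose commanded when the command began, along the tool's axes at that moment; what a row does not reach only later rows make up. A row lasts 1/10 s, in which the tool goes at most 50 mm and 0.15 rad, less where a joint would pass 70% of its speed; a pose out of reach is approached as far as the arm can. OPENING is the opening from 0.0 (shut) to 1.0 (fully open), set as the command begins (- or left out keeps the last). The fingers move at their own pace and stop on an object; FORCE is the grip in N (left out, the last holds). Time passes only in rows, so rows that do not move let the fingers close. It prints the time, the measured TCP pose, the force, the opening and the grip force at its end.
- ctrl.sense(): the state, without advancing time (a new reading comes with each control period).
- ctrl.capture(name): name is "scene" or "side" or "wrist"; returns the picture (420x560x3 uint8, red, green, blue); there is no depth.
- ctrl.calibration(name): a dict with "fx", "fy", "cx", "cy" (pixels), "position" and "attitude" of the camera in the world. Camera axes: x right, y down, z forward; pixel columns grow to the right and rows downward; lengths in mm; the calibration is good to about 2 mm. A picture is of the moment at which its call begins: read the wrist's pose just before it. calibration takes no time and is no camera call; for the wrist camera it gives the pose at the moment of the call.
- ctrl.finish_job(): hands the job in; it is judged then, once.
The state is a dict: "time_s": time; "joints": joint angles; "dq": joint speeds; "tau": joint torques, N m; "eef_pos": TCP position; "ee_rot": TCP orientation; "force": force on the tool from outside, world axes, zero at the start; "wrist_torque": the same for the moment, N m; "grip_width": opening from 0.0 (shut) to 1.0 (fully open); "grip_force": force on a finger pad.
Only numpy, scipy, OpenCV 4.12 (cv2) and the standard library are available. Lean on these libraries where they do the work, as an engineer would, in place of code of your own. Each camera call takes 0.05 s, during which the arm holds its last target. There are 200 camera calls.

### The job

Take the yellow-handled picker from its stand, hook it under the wire bail of the orange coverslip rack deep in the staining tank and lift the rack out. Stand it on its base inside the green drain tray, unhook, and hang the picker back in its stand. Leave the blue rack alone and do not touch either rack with the gripper.

Things in the scene. Friction and masses are not known exactly. Their poses are not given: they have to be found in the camera images.
- picker: Upright picker 188 mm tall. Origin: hook underside, on handle axis; z up. Yellow handle 16x16 mm, faces square to x, y, z 121-185 mm (grip at 155). Disc d 66 mm, z 115-121. Two steel prongs (y -10, +10; 5.6 mm thick) drop from the disc at x -11, run to +x at z 0-6, lip at x +10, top z 12: a 15 mm channel about x = 0. Hook spans x -14..13, y -13..13. Its stand is told under drain_tray.
- rack_orange: Orange coverslip rack, the one to fetch, 0.06 kg, in either well of the tank (told under rack_blue). Origin: centre of underside. Solid base 50 (x) x 54 (y) x 20 mm high; above it a steel wire bail: bar along y at x = 0, centre 50 mm up, 5 mm thick, on upright wires at y -24 and +24 mm, open to both x sides. Same either way round.
- rack_blue: Blue rack, same shape, origin likewise; stays in the other well. The fixed clear tank with grey rims has two wells side by side along y, centres 70 mm apart, 4 mm wall between. Each well is inside 96 mm along its rack's x, 66 mm along y; floor 6 mm, rim 130 mm above the worktop. Each rack starts within 3 mm of its well's centre, square to it within 3 degrees.
- drain_tray: Fixed green tray 158 (x) x 138 (y) x 12 mm, walls 4 mm, floor 4 mm above the worktop; origin: centre of underside. Picker stand (fixed, not listed): open square aluminium tube, inside 44, outside 52, rim 125 mm above the worktop, on a dark 100 mm plate; at the start the picker hangs in it by its disc, centred, square to it, origin 10 mm above the worktop.

How it is judged (in metres and radians):
On the way:
1. the orange rack hangs on the picker, clear above the tank (height (world z) of rack_orange above 0.13 m and contact force between picker and rack_orange above 0.1 N), for 0.2 s.
At the end, for the whole second after the job is handed in: The orange rack stands at rest flat on the floor of the drain tray (inside its walls, upright within about 8 degrees), free of the picker; the picker hangs at rest in its stand (within 20 mm of where it started, upright within about 8 degrees) (x of rack_orange in the frame of drain_tray between -0.055 and 0.055 m and y of rack_orange in the frame of drain_tray between -0.045 and 0.045 m and z of rack_orange in the frame of drain_tray below 0.008 m and angle between each of rack_orange, picker's own z axis and vertical below 0.15 rad and linear speed of each of rack_orange, picker below 0.02 m/s and distance of picker from where it was at the start of the episode below 0.02 m and contact force between picker and rack_orange below 0.05 N); the robot touches nothing.
It fails at once if the blue rack is moved more than 15 mm (distance of rack_blue from where it was at the start of the episode above 0.015 m).
It fails at once if the robot itself touches a rack (contact force between any of the arm, the fingers and rack_orange above 0.5 N or contact force between any of the arm, the fingers and rack_blue above 0.5 N).
It also fails if it takes over 67 s, if anything falls off the work surface, if the arm or the gripper's body presses on something with over 40 N, if the wrist force passes 120 N, or if a joint passes its speed limit or range.

## Working session

There is one attempt and no reset: what is moved stays moved. The work goes in short steps, Python scripts to look and compute and a shell command to move; the robot and the scene stay as the last step left them, time stands still between calls to the robot, and variables do not carry over. Pictures are saved under pics/ and viewed, at most 10 in all, crops included, and the job is handed in when it is done.

```bash
ls; mkdir -p pics
python3 - <<'E'
from rig import ctrl
import cv2
for n in("scene","side","wrist"):
    c=ctrl.calibration(n);print(n,c)
    cv2.imwrite(f"pics/{n}0.png",ctrl.capture(n)[:,:,::-1])
print(ctrl.sense())
E
```

```text
pics
rig.py
steer.py
scene {'fx': 473.84570243865215, 'fy': 473.84570243865215, 'cx': 290.17924748516134, 'cy': 209.2100024769022, 'position': array([1076.56801643,  687.60516988,  553.92820397]), 'attitude': array([-0.16054113,  0.27687232,  0.82141562, -0.47206423])}
side {'fx': 415.49150130011157, 'fy': 415.49150130011157, 'cx': 276.10882134372696, 'cy': 207.84647385345315, 'position': array([337.38489782, 491.46572092, 716.86438925]), 'attitude': array([ 0.05764767, -0.1787236 ,  0.92717916, -0.3241503 ])}
wrist {'fx': 312.07578384785995, 'fy': 312.07578384785995, 'cx': 277.59211690434273, 'cy': 201.3852681728228, 'position': array([ 250.37521963, -465.37429597,  374.99549957]), 'attitude': array([ 0.11133715,  0.81592905, -0.56207502, -0.07704214])}
{'time_s': 0.15, 'joints': array([-1.42840423e+00,  3.13305227e-01,  1.49821762e+00, -3.02042329e-06,
        1.33101957e+00, -2.23382021e-01]), 'dq': array([ 0.00165171, -0.00255786, -0.00342686, -0.00140235, -0.00077484,
        0.00073734]), 'tau': array([ 1.30295299e-03, -4.12367928e+01, -2.59796208e+01, -1.75704240e-04,
        3.20837426e-03,  4.21412869e-05]), 'eef_pos': array([ 187.77192092, -490.24805249,  404.29170243]), 'ee_rot': array([-4.74552368e-04,  9.83322548e-01,  1.81869570e-01,  1.77594525e-05]), 'force': array([ 0.04866439, -0.08536392,  0.31962485]), 'wrist_torque': array([-0.04766149,  0.01507564, -0.02778853]), 'grip_force': 0.0, 'grip_width': 0.9988373309892}
```

View pics/scene0.png

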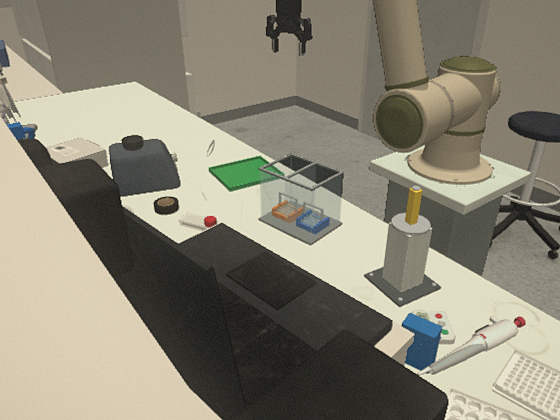

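View pics/side0.png

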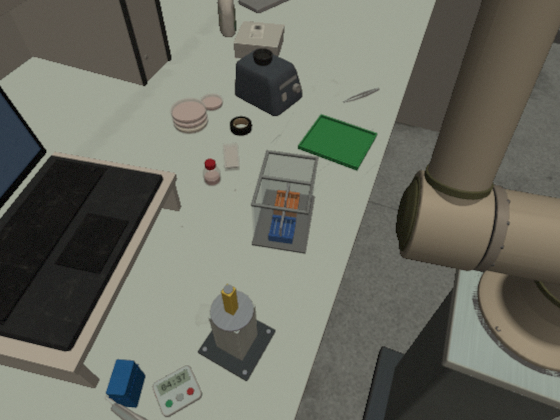

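Scene view: the picker is in its stand at about (413,205), the tank rim at (300,170) with orange left at (286,211) and blue at (313,222), and the tray at (240,172). Side view: picker at (230,298), rim at (285,180), orange (287,200), blue (283,230), tray (338,140).

```bash
cat > h.py <<'E'
import numpy as np, cv2
from scipy.spatial.transform import Rotation as R
from rig import ctrl
def rot(q): return R.from_quat(np.r_[q[1:],q[0]]).as_matrix()
def ray(c,uv):
    d=rot(c["attitude"])@np.array([(uv[0]-c["cx"])/c["fx"],(uv[1]-c["cy"])/c["fy"],1]); return np.array(c["position"]),d/np.linalg.norm(d)
def onz(c,uv,z):
    p,d=ray(c,uv); return p+d*(z-p[2])/d[2]
def tri(c1,a,c2,b):
    p,d=ray(c1,a);q,e=ray(c2,b)
    s=np.linalg.lstsq(np.c_[d,-e],q-p,rcond=None)[0]
    u,v=p+s[0]*d,q+s[1]*e; return (u+v)/2,np.linalg.norm(u-v)
def proj(c,X):
    v=rot(c["attitude"]).T@(np.array(X)-c["position"]); return np.array([c["fx"]*v[0]/v[2]+c["cx"],c["fy"]*v[1]/v[2]+c["cy"]])
RNG={"yellow":((18,120,90),(32,255,255)),"orange":((5,120,100),(17,255,255)),"blue":((105,140,60),(120,255,255)),"green":((55,150,40),(85,255,255))}
def mask(im,col): return cv2.inRange(cv2.cvtColor(im,cv2.COLOR_RGB2HSV),*RNG[col])
def blob(m,box=None):
    if box: k=np.zeros_like(m);k[box[1]:box[3],box[0]:box[2]]=m[box[1]:box[3],box[0]:box[2]];m=k
    cs=cv2.findContours(m,cv2.RETR_EXTERNAL,cv2.CHAIN_APPROX_NONE)[0]
    return max(cs,key=cv2.contourArea)
def quad(ct): return cv2.boxPoints(cv2.minAreaRect(ct))
E
python3 - <<'E'
from h import *
ims={n:cv2.imread(f"pics/{n}0.png")[:,:,::-1].copy() for n in("scene","side")}
C={n:ctrl.calibration(n) for n in ims}
for n in ims:
    for col in RNG:
        ct=blob(mask(ims[n],col))
        if col=="green" or col=="yellow":
            h=cv2.convexHull(ct)
            ap=cv2.approxPolyDP(h,3,True)[:,0]
            print(n,col,cv2.contourArea(ct),cv2.boundingRect(ct),ap.tolist())
            if col=="green": print([onz(C[n],p,12).round(0)[:2].tolist() for p in ap])
        else: print(n,col,cv2.boundingRect(ct))
a=cv2.resize(ims["scene"][140:310,225:445],None,fx=3.0,fy=3.0,interpolation=2)
cv2.imwrite("pics/a.png",a[:,:,::-1])
b=cv2.resize(ims["side"][110:380,190:390],None,fx=2.2,fy=2.2,interpolation=2)
cv2.imwrite("pics/b.png",b[:,:,::-1])
E
```

```text
scene yellow 387.5 (405, 188, 17, 37) [[421, 189], [416, 222], [410, 224], [405, 220], [409, 189]]
scene orange (272, 201, 16, 19)
scene blue (7, 122, 13, 7)
scene green 0.5 (442, 330, 5, 2) [[446, 331], [442, 330]]
[[546.0, 400.0], [549.0, 395.0]]
side yellow 240.5 (222, 287, 16, 28) [[233, 287], [237, 307], [232, 314], [225, 310], [222, 290]]
side orange (287, 196, 12, 13)
side blue (282, 221, 13, 20)
side green 2132.5 (299, 116, 77, 53) [[321, 116], [375, 134], [356, 168], [299, 148]]
[[542.0, -362.0], [394.0, -347.0], [408.0, -213.0], [555.0, -226.0]]
```

View pics/a.png

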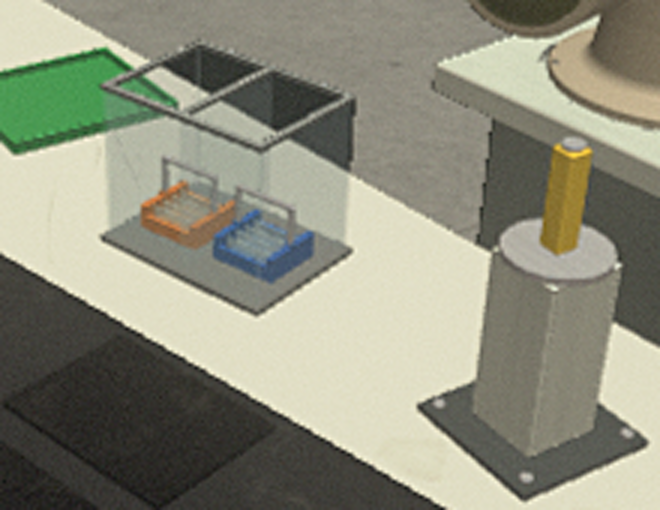

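View pics/b.png

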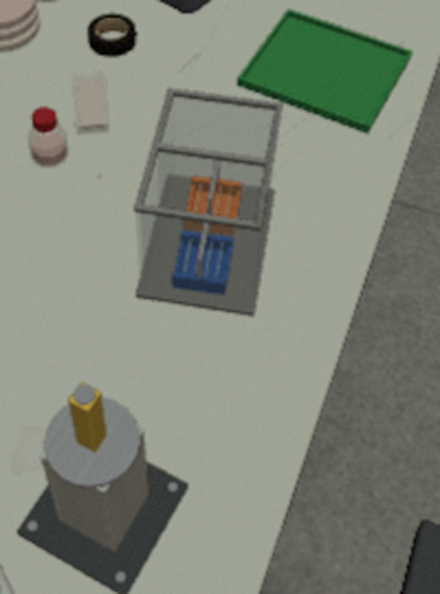

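Crop a shows the rim corners, both bail bars (orange (163,161)-(216,177)) and the stand with its plate. Crop b shows the same from above: rim corners (169,91), (281,104), (268,227), (137,209) and orange bar (217,158)-(211,212).

Run:
```python
from h import *
C={n:ctrl.calibration(n) for n in("scene","side")}
A=lambda u,v:(225+u/3,140+v/3)
B=lambda u,v:(190+u/2.2,110+v/2.2)
def t(n,a,b):
    X,e=tri(C["scene"],A(*a),C["side"],B(*b));print(n,X.round(0),round(e,1));return X
# rim corners matching by zplane 130 first
for p in[(104,86),(200,43),(354,98),(263,149)]:print("scene rim",onz(C["scene"],A(*p),130).round(0)[:2])
for p in[(169,91),(281,104),(268,227),(137,209)]:print("side rim",onz(C["side"],B(*p),130).round(0)[:2])
for p in[(163,161),(216,177),(237,190),(296,211)]:print("scene bars",onz(C["scene"],A(*p),56).round(0)[:2])
for p in[(217,158),(211,212),(208,222),(199,276)]:print("side bars",onz(C["side"],B(*p),56).round(0)[:2])
t("handle top",(573,146),(83,392))
for p in[(418,407),(525,499),(647,441)]:print("scene plate",onz(C["scene"],A(*p),8).round(0)[:2])
for p in[(19,530),(127,594),(188,487)]:print("side plate",onz(C["side"],B(*p),8).round(0)[:2])
for p in[(105,49),(15,152),(178,103)]:print("scene tray",onz(C["scene"],A(*p),12).round(0)[:2])
t("tray corner",(105,49),(411,50))
t("tray c2",(15,152),(290,12))
```

```text
scene rim [583. -63.]
scene rim [484. -82.]
scene rim [457.  55.]
scene rim [554.  75.]
side rim [575. -72.]
side rim [475. -95.]
side rim [441.  44.]
side rim [547.  67.]
scene bars [534. -61.]
scene bars [518. -19.]
scene bars [518.   6.]
scene bars [504.  53.]
side bars [527. -74.]
side bars [508.  -9.]
side bars [507.   3.]
side bars [493.  62.]
handle top [495. 264. 194.] 4.2
scene plate [545. 219.]
scene plate [556. 315.]
scene plate [459. 325.]
side plate [547. 306.]
side plate [449. 318.]
side plate [438. 225.]
scene tray [ 399. -339.]
scene tray [ 573. -212.]
scene tray [ 413. -205.]
tray corner [ 390. -355.    6.] 5.9
tray c2 [ 530. -331.  -12.] 83.0
```

```bash
cat >> h.py <<'E'
def down(yaw):
    c,s=np.cos(np.radians(yaw)),np.sin(np.radians(yaw)); return np.array([[c,s,0],[s,-c,0],[0,0,-1.]])
def plan(xyz,yaw):
    s=ctrl.sense(); M=rot(s["ee_rot"]); d=M.T@(np.array(xyz)-s["eef_pos"]); r=R.from_matrix(M.T@down(yaw)).as_rotvec()
    print("move",d.round(1),"rot",r.round(3),"rows>=",max(np.linalg.norm(d)/50,np.linalg.norm(r)/.15).round(1))
E
python3 -c "
from h import *
plan([510,-120,400],83.3)"
python3 steer.py '[[43,-23,0,0,0,-0.13],[86,-46,0,0,0,-0.26],[130,-69,0,0,0,-0.39],[173,-92,0,0,0,-0.52],[216,-115,0,0,0,-0.65],[260,-138,0,0,0,-0.78],[303,-161,2,0,0,-0.9],[346,-184,3,0,0,-1.0]]'
python3 -c "
from h import *
plan([510,-120,400],83.3)"
```

```text
time_s: 0.95
eef_pos: [446.0, -192.8, 401.6]
ee_rot: [-0.0, 0.774, 0.633, -0.0]
force: [-0.3, -0.9, 1.2]
grip_width: 0.995
grip_force: 0.0
move [84.1 48.2  1.6] rot [-0.    -0.    -0.083] rows>= 1.9
```

```bash
python3 steer.py '[[42,24,1,0,0,-0.04],[84,48,2,0,0,-0.08],[84,48,2,0,0,-0.08],[84,48,2,0,0,-0.08],[84,48,2,0,0,-0.08],[84,48,2,0,0,-0.08]]'
cat > snap.py <<'E'
import sys,pickle
from h import *
c=ctrl.calibration("wrist");im=ctrl.capture("wrist")
cv2.imwrite(f"pics/{sys.argv[1]}.png",im[:,:,::-1]);pickle.dump(c,open(f"pics/{sys.argv[1]}.pkl","wb"))
E
python3 snap.py w1
python3 -c "
from h import *
plan([510,-30,400],83.3)"
```

```text
time_s: 1.55
eef_pos: [508.6, -123.2, 399.8]
ee_rot: [-0.0, 0.751, 0.661, -0.0]
force: [-1.0, 0.1, 0.0]
grip_width: 1.003
grip_force: 0.0
move [ 92.6 -10.5  -0.2] rot [ 0.    0.   -0.01] rows>= 1.9
```

View pics/w1.png

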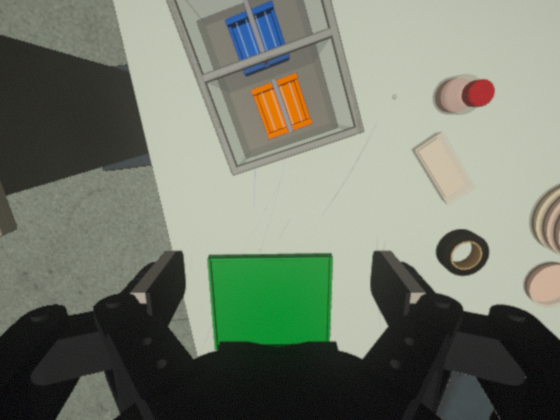

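Wrist view: orange rack at (282,105), rim corners (235,174) and (362,130), tray far corners (209,256) and (332,254), blue rack (257,38). I'll take further views from there on.

```bash
python3 steer.py '[[46,-5,0,0,0,0],[92,-10,0,0,0,0],[92,-10,0,0,0,0],[92,-10,0,0,0,0],[92,-10,0,0,0,0],[92,-10,0,0,0,0]]' | head -2
python3 snap.py w2
python3 steer.py '[[46,-5,0,0,0,0],[92,-5,0,0,0,0],[138,-5,0,0,0,0],[184,-5,0,0,0,0],[184,-5,0,0,0,0],[184,-5,0,0,0,0],[184,-5,0,0,0,0]]' | head -2
python3 snap.py w3
python3 - <<'E'
import cv2,numpy as np
a=cv2.imread("pics/w2.png");b=cv2.imread("pics/w3.png")
cv2.imwrite("pics/w23.png",np.vstack([a[0:300],b[0:300]]))
E
```

```text
time_s: 2.2
eef_pos: [510.7, -30.9, 399.7]
time_s: 2.95
eef_pos: [528.9, 152.3, 399.6]
```

View pics/w23.png

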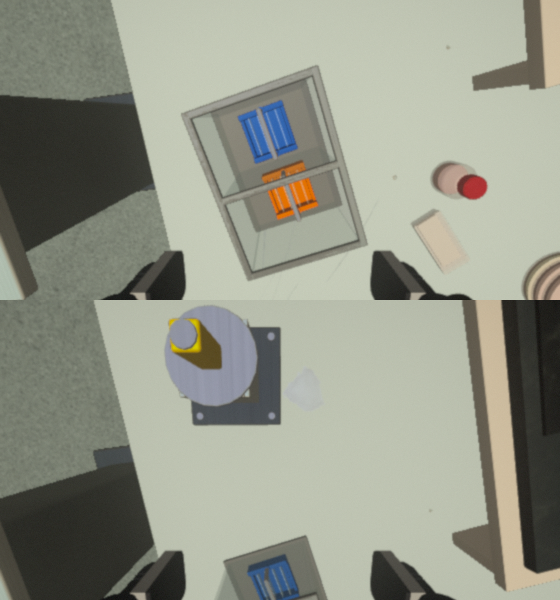

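w2: rim corners (183,114), (317,66), (366,244), (248,279). w3 (rows −300): disc centre about (211,56), handle cap (183,34), plate corners (281,27), (281,125), (193,125).

Run:
```python
from h import *
import pickle
W={n:(cv2.imread(f"pics/{n}.png")[:,:,::-1].copy(),pickle.load(open(f"pics/{n}.pkl","rb"))) for n in("w1","w2","w3")}
c1,c2,c3=[W[n][1] for n in W]
for a,b in[((235,174),(248,279)),((362,130),(366,244))]:print("rim",*tri(c1,a,c2,b))
for p in[(183,114),(317,66),(366,244),(248,279)]:print("rim@130",onz(c2,p,130).round(1))
for n in("w1","w2"):
    im,c=W[n]
    for col in("orange","blue"):
        m=cv2.morphologyEx(mask(im,col),cv2.MORPH_CLOSE,np.ones((9,9)));ct=blob(m);q=quad(ct)
        print(n,col,q.round(0).tolist(),[onz(c,p,26).round(0)[:2].tolist() for p in q],onz(c,q.mean(0),26).round(1))
# bar: grey pixels inside orange hull
for n,box in(("w1",(250,75,315,140)),("w2",(262,175,320,222))):
    im,c=W[n];m=mask(im,"orange");hull=np.zeros_like(m);cv2.fillConvexPoly(hull,cv2.convexHull(blob(cv2.dilate(m,np.ones((9,9))))),255);hull=cv2.erode(hull,np.ones((9,9)))
    hs=cv2.cvtColor(im,cv2.COLOR_RGB2HSV);g=((hs[...,1]<70)&(hull>0)).astype(np.uint8)*255
    ct=blob(g);q=quad(ct);L=cv2.fitLine(ct,cv2.DIST_L2,0,.01,.01).ravel();print(n,"bar",cv2.contourArea(ct),q.round(0).tolist(),onz(c,q.mean(0),56).round(1))
    a,b=[onz(c,(L[2]+k*L[0],L[3]+k*L[1]),56) for k in(-20,20)];d=b-a;print("  yaw-90:",np.degrees(np.arctan2(d[1],d[0]))%180-90, "pt",a[:2].round(1),b[:2].round(1))
im,c=W["w3"]
m=mask(im,"yellow");ct=blob(m);print("yellow",cv2.boundingRect(ct))
print("disc",onz(c,(211,56),131).round(1),"cap",onz(c,(183,34),198).round(1))
for p in[(281,27),(281,125),(193,125)]:print("plate",onz(c,p,6).round(1))
for p in[(209,256),(332,254)]:print("tray",onz(c1,p,12).round(1))
```

```text
rim [476.41195362 -95.92273473 128.36639298] 1.867628112918834
rim [577.5179771  -74.65574363 131.88537975] 0.19692432143354166
rim@130 [448.9  46.1 130. ]
rim@130 [550.6  66.3 130. ]
rim@130 [578.1 -75.6 130. ]
rim@130 [475.8 -95.1 130. ]
w1 orange [[250.0, 89.0], [296.0, 72.0], [314.0, 123.0], [268.0, 139.0]] [[491.0, -26.0], [540.0, -16.0], [554.0, -69.0], [503.0, -80.0]] [522.1 -47.3  26. ]
w1 blue [[223.0, 15.0], [271.0, -3.0], [287.0, 42.0], [240.0, 59.0]] [[475.0, 45.0], [524.0, 54.0], [535.0, 13.0], [485.0, 3.0]] [505.  29.  26.]
w2 orange [[260.0, 175.0], [302.0, 160.0], [318.0, 205.0], [277.0, 220.0]] [[491.0, -25.0], [539.0, -15.0], [552.0, -69.0], [502.0, -81.0]] [521.3 -47.   26. ]
w2 blue [[238.0, 116.0], [281.0, 100.0], [298.0, 147.0], [256.0, 163.0]] [[476.0, 40.0], [524.0, 50.0], [536.0, -0.0], [488.0, -12.0]] [506.1  20.1  26. ]
w1 bar 157.0 [[271.0, 81.0], [275.0, 80.0], [293.0, 131.0], [289.0, 132.0]] [521.7 -48.2  56. ]
  yaw-90: 12.720001986044394 pt [517.5 -30.1] [525.7 -66.3]
w2 bar 365.5 [[257.0, 204.0], [269.0, 160.0], [309.0, 171.0], [298.0, 215.0]] [515.1 -36.   56. ]
  yaw-90: 11.46737764613863 pt [515.2 -15.8] [523.6 -57.3]
yellow (171, 19, 50, 49)
disc [495.1 265.3 131. ] cap [494.7 264.4 198. ]
plate [551.4 307.    6. ]
plate [539.  207.9   6. ]
plate [439.9 220.7   6. ]
tray [ 409.2 -214.2   12. ]
tray [ 562.4 -231.3   12. ]
```

```bash
python3 -c "
from h import *
plan([495,264.7,320],82.9)"
```

```text
move [107.4 -47.9  79.7] rot [-0.     0.    -0.003] rows>= 2.8
```

```bash
python3 steer.py '[[36,-16,0,0,0,0],[72,-32,0,0,0,0],[107.4,-47.9,0,0,0,0],[107.4,-47.9,0,0,0,0],[107.4,-47.9,0,0,0,0]]' | head -3; python3 steer.py '[[0,0,20,0,0,0],[0,0,40,0,0,0],[0,0,60,0,0,0],[0,0,79.5,0,0,0],[0,0,79.5,0,0,0],[0,0,79.5,0,0,0]]' 
python3 -c "
from h import *
plan([495,264.7,320],82.9)"
```

```text
time_s: 3.5
eef_pos: [494.7, 265.4, 399.8]
ee_rot: [0.0, 0.75, 0.661, -0.0]
time_s: 4.1
eef_pos: [495.2, 264.9, 320.8]
ee_rot: [0.0, 0.75, 0.661, 0.0]
force: [1.3, -0.0, -0.2]
grip_width: 1.001
grip_force: 0.0
move [-0.2 -0.2  0.8] rot [ 0.    -0.    -0.003] rows>= 0.0
```

```bash
python3 steer.py '[[0,0,0,0,0,0],[0,0,0,0,0,0],[0,0,0,0,0,0],[0,0,0,0,0,0],[0,0,0,0,0,0],[0,0,0,0,0,0],[0,0,0,0,0,0],[0,0,0,0,0,0]]' 0 80; python3 steer.py '[[0,0,-15,0,0,0],[0,0,-35,0,0,0],[0,0,-60,0,0,0],[0,0,-90,0,0,0],[0,0,-120,0,0,0],[0,0,-150,0,0,0],[0,0,-150,0,0,0],[0,0,-150,0,0,0]]'
python3 - <<'E'
from h import *
a,b=ctrl.capture("scene"),ctrl.capture("side")
cv2.imwrite("pics/p1s.png",a[:,:,::-1]);cv2.imwrite("pics/p1d.png",b[:,:,::-1])
A=cv2.resize(a[60:320,340:480],None,fx=2.2,fy=2.2);B=cv2.resize(b[140:400,130:330],None,fx=2.2,fy=2.2)
cv2.imwrite("pics/p1.png",np.hstack([A,B])[:,:,::-1])
E
```

```text
time_s: 4.9
eef_pos: [494.6, 266.1, 320.4]
ee_rot: [0.0, 0.75, 0.662, 0.0]
force: [-1.5, -0.7, 4.2]
grip_width: 0.178
grip_force: 78.0
time_s: 5.7
eef_pos: [494.5, 266.0, 469.5]
ee_rot: [-0.0, 0.75, 0.662, -0.0]
force: [0.6, -1.1, -1.6]
grip_width: 0.173
grip_force: 78.2
```

View pics/p1.png

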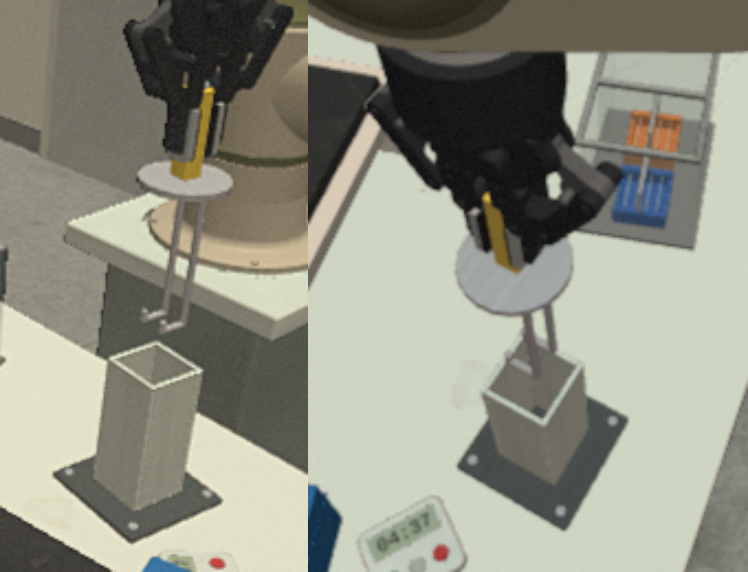

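The hook's lips point to +x of the stand (world yaw about −7°), so the tool needs yaw 101.8° at the tank.

```bash
python3 -c "
from h import *
plan([498.2,-52.7,462],101.8)"
```

```text
move [-315.8   43.3    6.8] rot [-0.003  0.001 -0.331] rows>= 6.4
```

```bash
python3 steer.py '[[-20,3,0,0,0,-0.03],[-60,8,0,0,0,-0.08],[-105,14,0,0,0,-0.13],[-150,21,0,0,0,-0.18],[-200,28,0,0,0,-0.23],[-250,35,2,0,0,-0.28],[-290,40,4,0,0,-0.31],[-316,43,6,0,0,-0.33]]'|head -2; python3 steer.py '[[0,0,0,0,0,0],[0,0,0,0,0,0],[0,0,0,0,0,0],[0,0,0,0,0,0]]'
python3 snap.py w4
python3 - <<'E'
from h import *
plan([498.2,-52.7,462],101.8)
a,b=ctrl.capture("scene"),ctrl.capture("side")
w=cv2.imread("pics/w4.png")[:,:,::-1]
A=cv2.resize(a[30:250,220:390],(386,500));B=cv2.resize(b[60:280,190:370],(410,500))
cv2.imwrite("pics/p2.png",np.hstack([A,B])[:,:,::-1])
E
```

```text
time_s: 6.6
eef_pos: [497.6, -55.5, 462.7]
time_s: 7.0
eef_pos: [497.9, -51.9, 464.0]
ee_rot: [-0.0, 0.631, 0.776, -0.0]
force: [-0.7, 0.1, -1.7]
grip_width: 0.176
grip_force: 78.1
move [-0.8  0.2  2.1] rot [-0. -0.  0.] rows>= 0.0
```

View pics/p2.png

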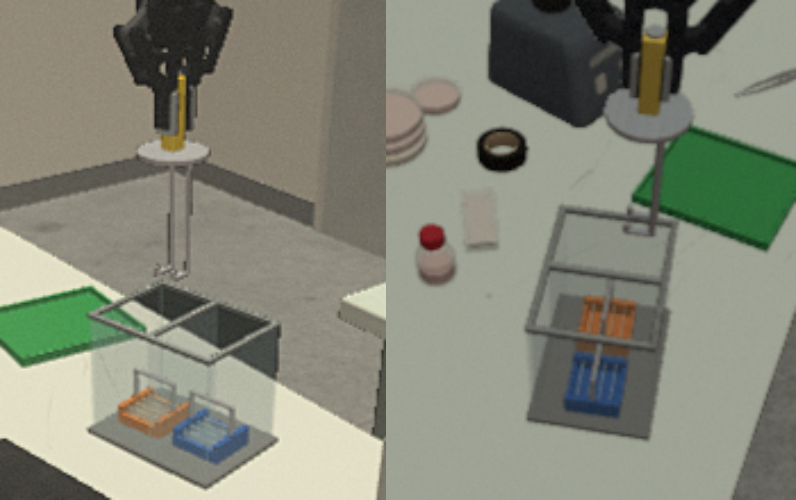

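The picker is aligned: its lip points to +x and it hangs over the orange well, on the −x side of the bar. Descending now.

```bash
python3 steer.py '[[-0.8,0,12,0,0,0],[-0.8,0,25,0,0,0],[-0.8,0,38,0,0,0],[-0.8,0,50,0,0,0],[-0.8,0,62,0,0,0],[-0.8,0,75,0,0,0],[-0.8,0,80,0,0,0],[-0.8,0,80,0,0,0]]'|sed -n '2p;4p'; python3 steer.py '[[0,0,8,0,0,0],[0,0,16,0,0,0],[0,0,24,0,0,0],[0,0,32,0,0,0],[0,0,39,0,0,0],[0,0,39,0,0,0],[0,0,39,0,0,0]]'
python3 - <<'E'
from h import *
b=np.radians(11.8)
plan([521.7,-47.8,344.5],101.8)
a,b=ctrl.capture("scene"),ctrl.capture("side")
A=cv2.resize(a[110:250,240:350],None,fx=3.6,fy=3.6,interpolation=2);B=cv2.resize(b[100:250,230:330],None,fx=3.36,fy=3.36,interpolation=2)
cv2.imwrite("pics/p3.png",np.hstack([A,B])[:,:,::-1])
E
```

```text
eef_pos: [498.0, -53.7, 383.5]
force: [0.3, -0.2, -0.8]
time_s: 8.65
eef_pos: [498.0, -53.7, 345.2]
ee_rot: [0.0, 0.631, 0.776, -0.0]
force: [0.1, -0.8, -1.1]
grip_width: 0.182
grip_force: 78.1
move [ 0.9 24.4  0.7] rot [ 0.     0.    -0.001] rows>= 0.5
```

View pics/p3.png

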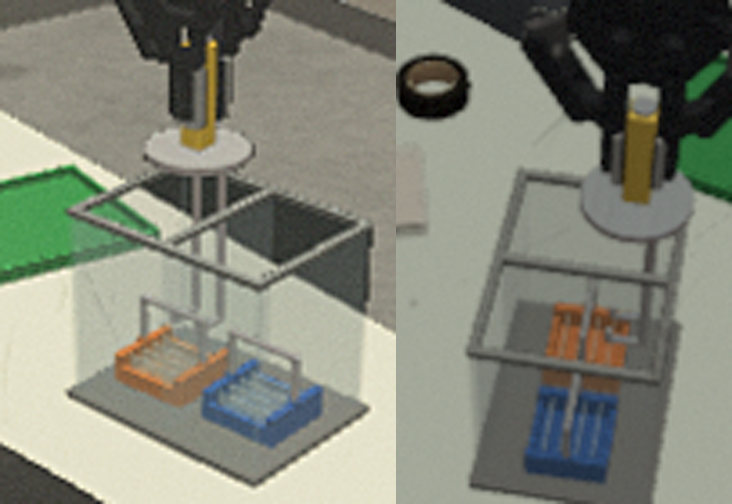

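The hook is down beside the bar, above the orange base, with no contact force. Next: slide it under the bail and lift gently.

```bash
python3 steer.py '[[0,6,0,0,0,0],[0,12,0.5,0,0,0],[0,18,0.5,0,0,0],[1,24.4,0.5,0,0,0],[1,24.4,0.5,0,0,0],[1,24.4,0.5,0,0,0]]'|sed -n '2p;4p'; python3 steer.py '[[0,0,-4,0,0,0],[0,0,-8,0,0,0],[0,0,-12,0,0,0],[0,0,-17,0,0,0],[0,0,-22,0,0,0],[0,0,-27,0,0,0],[0,0,-30,0,0,0],[0,0,-30,0,0,0]]'
python3 - <<'E'
from h import *
import pickle
for n in("scene","side"):
    im=ctrl.capture(n);c=ctrl.calibration(n);print(n,cv2.boundingRect(blob(cv2.morphologyEx(mask(im,"orange"),cv2.MORPH_CLOSE,np.ones((9,9))))))
E
```

```text
eef_pos: [521.8, -47.6, 344.5]
force: [-0.2, 0.4, -0.5]
time_s: 10.15
eef_pos: [521.7, -47.7, 375.2]
ee_rot: [0.0, 0.631, 0.776, 0.0]
force: [0.1, -0.6, -1.5]
grip_width: 0.176
grip_force: 78.1
scene (272, 194, 31, 20)
side (274, 186, 26, 21)
```

```bash
python3 steer.py '[[0,0,-6,0,0,0],[0,0,-14,0,0,0],[0,0,-22,0,0,0],[0,0,-30,0,0,0],[0,0,-38,0,0,0],[0,0,-46,0,0,0],[0,0,-54,0,0,0],[0,0,-62,0,0,0]]'|sed -n '2p;4p'; python3 steer.py '[[0,0,-8,0,0,0],[0,0,-16,0,0,0],[0,0,-24,0,0,0],[0,0,-32,0,0,0],[0,0,-40,0,0,0],[0,0,-48,0,0,0],[0,0,-56,0,0,0],[0,0,-62,0,0,0]]'|sed -n '2p;4p';python3 steer.py '[[0,0,-3,0,0,0],[0,0,-5,0,0,0],[0,0,-6,0,0,0],[0,0,-6,0,0,0],[0,0,-6,0,0,0],[0,0,-6,0,0,0]]'
python3 - <<'E'
from h import *
a,b=ctrl.capture("scene"),ctrl.capture("side")
A=cv2.resize(a[30:250,220:390],(386,500));B=cv2.resize(b[60:280,190:370],(410,500))
cv2.imwrite("pics/p4.png",np.hstack([A,B])[:,:,::-1])
plan([478,-291,508],78.6);plan([478,-291,508],90)
E
```

```text
eef_pos: [521.7, -47.7, 437.4]
force: [1.0, 0.6, -2.0]
eef_pos: [521.7, -47.7, 499.5]
force: [0.9, 0.0, -2.1]
time_s: 12.45
eef_pos: [521.7, -47.7, 504.5]
ee_rot: [-0.0, 0.631, 0.776, -0.0]
force: [0.2, 0.6, -1.5]
grip_width: 0.174
grip_force: 78.1
move [-229.3  -92.3   -3.4] rot [-0.    -0.     0.404] rows>= 4.9
move [-229.3  -92.3   -3.4] rot [-0.    -0.     0.205] rows>= 4.9
```

View pics/p4.png

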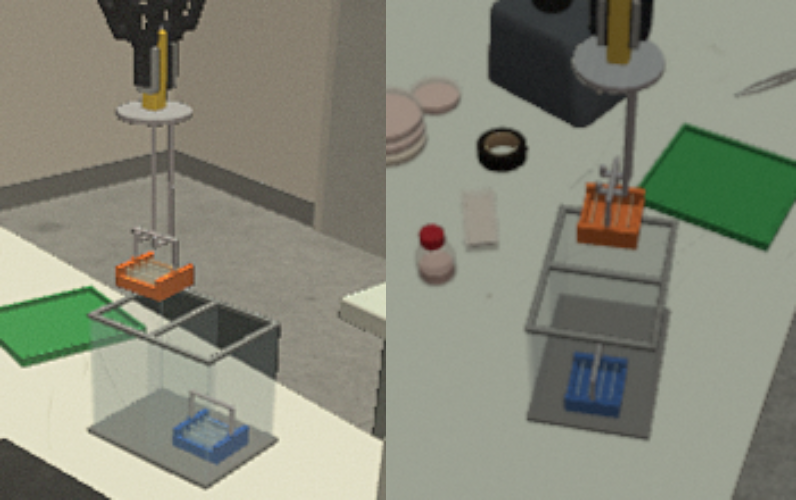

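The orange rack hangs clear above the tank and blue is untouched. Carrying it gently to the tray.

```bash
python3 steer.py '[[-5,-2,0,0,0,0.01],[-15,-6,0,0,0,0.03],[-31,-13,0,0,0,0.05],[-50,-20,0,0,0,0.08],[-70,-28,0,0,0,0.11],[-90,-36,0,0,0,0.14],[-110,-44,0,0,0,0.17],[-130,-52,0,0,0,0.2]]'|sed -n '2p;4p'; python3 steer.py '[[-22,-4,0,0,0,0.03],[-44,-8,0,0,0,0.06],[-62,-12,0,0,0,0.08],[-77,-15,0,0,0,0.1],[-88,-18,0,0,0,0.11],[-95,-19,0,0,0,0.12],[-98,-20,0,0,0,0.12],[-98,-20,0,0,0,0.12]]'
python3 - <<'E'
from h import *
plan([478,-291,508],83.6)
E
```

```text
eef_pos: [496.7, -187.2, 504.7]
force: [-0.3, -0.3, -1.6]
time_s: 14.15
eef_pos: [477.7, -283.7, 504.7]
ee_rot: [-0.0, 0.747, 0.665, 0.0]
force: [0.1, 0.1, -2.3]
grip_width: 0.176
grip_force: 78.0
move [-7.3  1.1 -3.3] rot [ 0.    -0.    -0.003] rows>= 0.2
```

```bash
python3 steer.py '[[-2,0,6,0,0,0],[-4,1,16,0,0,0],[-7,1,28,0,0,0],[-7,1,40,0,0,0],[-7,1,52,0,0,0],[-7,1,64,0,0,0],[-7,1,76,0,0,0],[-7,1,88,0,0,0]]'|sed -n '2p;4p'; python3 steer.py '[[0,0,10,0,0,0],[0,0,20,0,0,0],[0,0,29,0,0,0],[0,0,37,0,0,0],[0,0,43,0,0,0],[0,0,48,0,0,0],[0,0,50,0,0,0],[0,0,50,0,0,0]]'|sed -n '2p;4p'; python3 steer.py '[[0,0,3,0,0,0],[0,0,6,0,0,0],[0,0,9,0,0,0],[0,0,12,0,0,0],[0,0,16,0,0,0],[0,0,20,0,0,0],[0,0,24,0,0,0],[0,0,24,0,0,0]]'
python3 - <<'E'
from h import *
plan([478,-291,342],83.6)
C={}
for n in("scene","side"):
    im=ctrl.capture(n);c=ctrl.calibration(n);q=quad(blob(cv2.morphologyEx(mask(im,"orange"),cv2.MORPH_CLOSE,np.ones((9,9)))));C[n]=(c,q.mean(0));print(n,q.round().tolist())
print(tri(*C["scene"],*C["side"]))
E
```

```text
eef_pos: [477.9, -290.7, 415.7]
force: [-0.2, 0.1, -2.0]
eef_pos: [477.9, -290.8, 366.6]
force: [-0.8, 0.4, -1.9]
time_s: 16.55
eef_pos: [477.8, -290.7, 342.0]
ee_rot: [-0.001, 0.747, 0.665, -0.0]
force: [-1.0, 0.5, -1.3]
grip_width: 0.174
grip_force: 78.0
move [-0.3  0.2  0. ] rot [-0.001 -0.001 -0.003] rows>= 0.0
scene [[232.0, 165.0], [256.0, 159.0], [260.0, 174.0], [236.0, 180.0]]
side [[325.0, 140.0], [330.0, 125.0], [351.0, 133.0], [346.0, 147.0]]
(array([ 476.63539971, -295.07037473,   13.65441431]), np.float64(8.214927489174134))
```

The rack stands at the tray centre. Unhooking backwards, then rising.

```bash
python3 steer.py '[[0,-5,0,0,0,0],[0,-10,0,0,0,0],[0,-15,0,0,0,0],[0,-20,0,0,0,0],[0,-25,0,0,0,0],[0,-30,0,0,0,0],[0,-30,0,0,0,0],[0,-30,0,0,0,0]]'|sed -n '2p;4p'; python3 steer.py '[[0,0,-5,0,0,0],[0,0,-10,0,0,0],[0,0,-16,0,0,0],[0,0,-22,0,0,0],[0,0,-30,0,0,0],[0,0,-30,0,0,0]]'
python3 - <<'E'
from h import *
C={}
for n in("scene","side"):
    im=ctrl.capture(n);c=ctrl.calibration(n);q=quad(blob(cv2.morphologyEx(mask(im,"orange"),cv2.MORPH_CLOSE,np.ones((9,9)))));C[n]=(c,q.mean(0));print(n,q.round().tolist())
    cv2.imwrite(f"pics/u_{n}.png",im[:,:,::-1])
a=cv2.imread("pics/u_scene.png")[100:220,190:310];b=cv2.imread("pics/u_side.png")[60:200,280:400]
cv2.imwrite("pics/p5.png",np.hstack([cv2.resize(a,(400,400)),cv2.resize(b,(343,400))]))
E
```

```text
eef_pos: [448.1, -287.3, 342.8]
force: [0.2, 0.8, -0.3]
time_s: 18.05
eef_pos: [448.2, -287.3, 374.1]
ee_rot: [0.001, 0.747, 0.665, 0.0]
force: [0.5, 0.8, -0.4]
grip_width: 0.174
grip_force: 78.1
scene [[232.0, 165.0], [256.0, 159.0], [260.0, 174.0], [236.0, 180.0]]
side [[325.0, 140.0], [330.0, 125.0], [351.0, 133.0], [346.0, 147.0]]
```

View pics/p5.png

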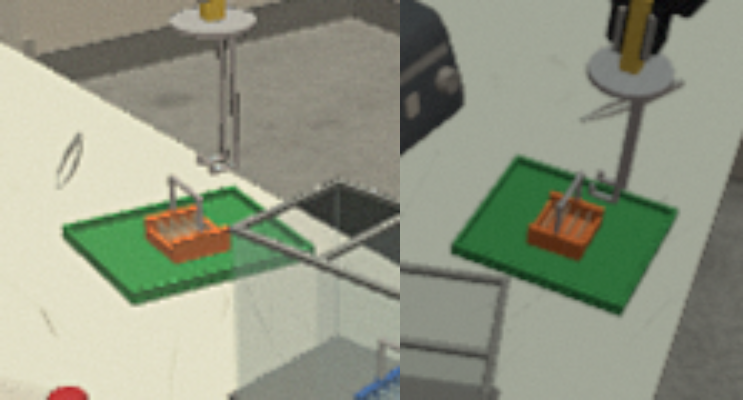

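```bash
python3 steer.py '[[0,0,-25,0,0,0],[0,0,-50,0,0,0],[0,0,-75,0,0,0],[0,0,-100,0,0,0],[0,0,-100,0,0,0],[0,0,-100,0,0,0]]'|sed -n '2p;4p'
python3 - <<'E'
from h import *
plan([494.6,266.1,472],82.86)
E
```

```text
eef_pos: [448.1, -287.3, 471.8]
force: [0.4, -0.3, -1.3]
move [ 5.55e+02 -1.73e+01  1.00e-01] rot [-0.001 -0.001  0.01 ] rows>= 11.1
```

```bash
python3 steer.py '[[20,-1,0,0,0,0],[55,-2,0,0,0,0],[95,-3,0,0,0,0],[140,-4,0,0,0,0],[185,-6,0,0,0,0],[230,-7,0,0,0,0],[275,-8,0,0,0,0],[320,-10,0,0,0,0]]'|sed -n '2p;4p'; python3 steer.py '[[45,-1,0,0,0,0],[90,-3,0,0,0,0.01],[135,-4,0,0,0,0.01],[175,-5,0,0,0,0.01],[205,-6,0,0,0,0.01],[225,-7,0,0,0,0.01],[235,-7,0,0,0,0.01],[235,-7,0,0,0,0.01]]'
python3 - <<'E'
from h import *
plan([494.6,266.1,472],82.86)
E
```

```text
eef_pos: [474.2, 34.3, 471.5]
force: [1.1, -0.5, -2.2]
time_s: 20.35
eef_pos: [494.5, 266.9, 471.7]
ee_rot: [-0.0, 0.749, 0.662, -0.001]
force: [0.6, 0.5, -1.2]
grip_width: 0.173
grip_force: 78.3
move [-0.8  0.2 -0.3] rot [-0.002  0.001  0.001] rows>= 0.0
```

```bash
python3 steer.py '[[-0.8,0,12,0,0,0],[-0.8,0,24,0,0,0],[-0.8,0,36,0,0,0],[-0.8,0,48,0,0,0],[-0.8,0,60,0,0,0],[-0.8,0,72,0,0,0],[-0.8,0,80,0,0,0],[-0.8,0,80,0,0,0]]'|sed -n '2p;4p'; python3 steer.py '[[0,0,12,0,0,0],[0,0,24,0,0,0],[0,0,36,0,0,0],[0,0,48,0,0,0],[0,0,58,0,0,0],[0,0,66,0,0,0],[0,0,70,0,0,0],[0,0,70,0,0,0]]'
python3 - <<'E'
from h import *
plan([494.6,266.1,320.4],82.86)
E
```

```text
eef_pos: [494.8, 265.2, 391.4]
force: [0.0, -0.1, -1.1]
time_s: 21.95
eef_pos: [494.8, 265.2, 322.3]
ee_rot: [-0.0, 0.75, 0.662, -0.0]
force: [-1.1, -0.1, -1.6]
grip_width: 0.179
grip_force: 78.3
move [ 0.9 -0.3  1.9] rot [-0.001  0.    -0.   ] rows>= 0.0
```

```bash
python3 steer.py '[[0.9,0,0.6,0,0,0],[0.9,0,1.2,0,0,0],[0.9,0,1.6,0,0,0],[0.9,0,1.6,0,0,0]]'|sed -n '2p;4p'; python3 steer.py '[[0,0,0,0,0,0],[0,0,0,0,0,0],[0,0,0,0,0,0],[0,0,0,0,0,0],[0,0,0,0,0,0],[0,0,0,0,0,0],[0,0,0,0,0,0],[0,0,0,0,0,0]]' 1.0; python3 steer.py '[[0,0,-10,0,0,0],[0,0,-25,0,0,0],[0,0,-50,0,0,0],[0,0,-80,0,0,0],[0,0,-110,0,0,0],[0,0,-110,0,0,0],[0,0,-110,0,0,0]]'
python3 - <<'E'
from h import *
for n in("scene","side"):
    im=ctrl.capture(n);y=blob(mask(im,"yellow"));o=quad(blob(cv2.morphologyEx(mask(im,"orange"),cv2.MORPH_CLOSE,np.ones((9,9)))))
    print(n,"yellow",cv2.boundingRect(y),"orange",o.round().tolist())
print(ctrl.sense()["force"])
E
```

```text
eef_pos: [494.9, 266.1, 321.2]
force: [-0.6, -0.3, -1.5]
time_s: 23.15
eef_pos: [494.9, 266.1, 321.1]
ee_rot: [0.0, 0.75, 0.662, 0.0]
force: [-0.1, 0.3, 0.7]
grip_width: 1.0
grip_force: 0.0
time_s: 23.85
eef_pos: [494.7, 266.0, 431.7]
ee_rot: [0.0, 0.75, 0.662, 0.001]
force: [-0.7, 0.1, -1.1]
grip_width: 0.999
grip_force: 0.0
scene yellow (406, 188, 17, 37) orange [[232.0, 165.0], [256.0, 159.0], [260.0, 174.0], [236.0, 180.0]]Traceback (most recent call last):
  File "<stdin>", line 3, in <module>
  File "h.py", line 20, in blob
    return max(cs,key=cv2.contourArea)
ValueError: max() iterable argument is empty
```

The handle is back at its starting pixels (406,188,17×37 against 405,188,17×37), and the rack has not moved since I unhooked it. The side camera's view of it is blocked by the arm. Handing in.

```bash
python3 -c "
from rig import ctrl
print(ctrl.finish_job())"
```

```text
the job is handed in; nothing more can be done
None
```

The job is handed in but no verdict came back: the orange rack stands in the drain tray, the picker hangs in its stand within about a pixel of its start (scene camera only), the blue rack looked undisturbed when last seen, time was about 24 s, and I viewed 11 pictures, one over the limit of 10.

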